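Tug the control desk's lid to check its catch

ROBOT

A 7-joint arm with a two-finger parallel gripper is mounted at the origin on a cart in front of the work surface, level with it; the furniture and walls round the work are solid. World frame = base frame: x ahead of the robot, y to its left, z up, the work surface at z = 0. Lengths are in m, angles in rad, forces in N, time in s.
With the tool pointing down it reaches from about 0.4 to 0.85 m from the base axis. Payload 10.4 kg.
Tool frame: the origin (TCP) lies on the centre line of the jaws, within the pads' length; the fingertips stand 11 mm ahead of it and the grasp point (between the pads) lies 8 mm behind it (tip_reach is the distance from the TCP to the fingertips, in m); z points along the fingers, y is the line along which they close (so a half turn about z gives the same grasp; the last joint's range is limited). The gripper opens to 85 mm and grips with 20 to 120 N. Pads are 22 mm wide; open, the fingers measure 114 mm over their backs; the gripper's body (76 mm by 85 mm) begins 54 mm behind the grasp point. The pads swing forward as they close: fully open they stand 13 mm farther back than shut.
Start: joints at [1.279, 0.332, -0.065, 1.46, 0.022, 1.35, -0.088], TCP at [0.166, -0.603, 0.242] pointing down, gripper open.
Joint ranges: [-2.6, 2.6], [-0.5, 2.12], [-1.47, 1.34], [0.16, 2.42], [-1.27, 4.41], [0.06, 2.06], [-2.6, 2.6]. Speed limits (rad/s): [2.22, 2.22, 2.79, 2.79, 3.14, 3.14, 3.14].

INTERFACE

Orientations are given as a unit quaternion [x, y, z, w].
In Python, from workcell import get_obs, camera, hand_in, tip_reach gives the robot as it stands. The module is installed in compiled form; this text tells all that it offers.
- The arm moves only by the tool move_arm, never from a script. Its argument "plan" is a list of rows, each an object with "delta_pos": the shift along the tool's x, y, z in fractions of the full range, 1 being 1 m, a list of three; "turn": the turn, a rotation vector about the tool's x, y, z in parts of the range, where 1.0 means pi rad, a list of three; "fingers": the closure, from 0 (fully open) to 1 (shut). A call has 1 to 12 rows; each row is the pose to reach, as a shift and turn from the pose commanded when the call began, along the tool's axes at that moment; what a row does not reach only later rows make up. A row lasts 1/8 s, in which the tool goes at most 62.5 mm and 10.7 degrees, less where a joint would pass 70% of its speed; a pose out of reach is approached as far as the arm can. A call with a gripper value outside its range is refused whole. The fingers move at their own pace and stop on an object; "force" is the grip in N (left out, the last holds). Time passes only in rows, so rows that repeat a pose let the fingers close. It gives the time, the measured TCP pose, the force, the opening and the grip force at its end, in the units of the state.
- get_obs(): the state, without advancing time (a new reading comes with each control period).
- camera(name): name is "scene" or "top"; returns a dict with "color" (384x512x3 uint8, red, green, blue), "range_z" (384x512 float32, m along the optical axis (not along the pixel's ray), 0 where there is no reading), "fx", "fy", "cx", "cy" (pixels), "R" (3x3) and "t" (3): a world point X has camera coordinates R X + t. Camera axes: x right, y down, z forward; pixel columns grow to the right and rows downward; lengths in m; the calibration is good to about 2 mm. A picture is of the moment at which its call begins.
- hand_in(): hands the job in; it is judged then, once.
The state is a dict: "clock": time; "joint_pos": joint angles; "joint_velocities": joint speeds; "tau": joint torques, N m; "position": TCP position; "ee_rot": TCP orientation; "ft_force": force on the tool from outside, world axes, zero at the start; "torque": the same for the moment, N m; "grip_width": opening from 0.0 (shut) to 1.0 (fully open); "grasp_force": force on a finger pad.
Only numpy, scipy, OpenCV 4.12 (cv2) and the standard library are available. Lean on these libraries where they do the work, as an engineer would, in place of code of your own. Each camera call takes 0.05 s, during which the arm holds its last target. There are 200 camera calls.

TASK

The sloping lid of the grey control desk looks shut, but its catch may not have taken. Give the lid a firm tug square to its face by the handle, about a kilo's pull, and hold it a moment; if the lid gives, press it home until the catch snaps in, and tug again to see that it holds. Leave the lid shut and caught, and do not disturb the things lying round it.

Things in the scene. Friction and masses are not known exactly. Their poses are not given: they have to be found in the camera images.
- console: grey steel control desk screwed to the bench, 187 mm deep (x), 232 wide (y), 161 high at the back, 50 at the front. Origin: centre of its underside; x from low front to high back, z up. The lid slopes 36 deg from level, low edge in front, hinge at its top edge, sprung roller catch hidden under the low edge. Switch (37 high) and lamps stand on the lid 102 up the slope from the handle
- lid_handle (a point): centre of the handle: round bar 10 mm thick along the desk's y, 63 clear between its posts, 31 off the lid's face; from the hinge 160 down the slope and 34 out; shut: x -90, z 95 in the desk's frame. Site z: square out of the lid; x: up the slope; y: along the bar. Grip square to the lid, fingers above and below the bar; tug along +z, press along -z
- lid_hinge (a point): middle of the hinge line (along the desk's y): x +59, z 162 mm in the desk's frame; same axes as the handle point; turns with the lid
- lid (a joint): rad, grows as it opens; 0.001 = 0.16 mm at the handle. Shut and caught: 0; free play to 0.009, 10 N pull gives 0.014, 16 N 0.020, above 23 N (0.028) the catch lets go. Not caught, the 0.5 kg lid rests on the catch at about 0.104 (17 mm at the handle) and lifts freely (3 N); a press of 17 N over 5 mm snaps it in and it drops to 0. Starts either way
- pliers: pliers with red handles, 153 x 55 x 11 mm, lying on the bench at the desk's left (+y); a bystander; origin under its centre
- wrench: combination wrench, 221 x 33 x 8 mm, lying along the bench's front edge; a bystander; origin under its centre
- relay: black relay block with a pale front, 41 x 55 x 70 mm, standing far left (+y) on the bench; a bystander; origin under its centre

How it is judged:
By the outcome, as a careful person would: the job done as asked, in the order asked, and still so for the second after the job is handed in, with the robot touching nothing.
It also fails if it takes over 48 s, if anything falls off the work surface, if the arm or the gripper's body presses on something with over 40 N, if the wrist force passes 120 N, or if a joint passes its speed limit or range.

## Working session

There is one attempt and no reset: what is moved stays moved. The work goes in short steps, Python scripts to look and compute and a tool call to move; the robot and the scene stay as the last step left them, time stands still between calls to the robot, and variables do not carry over. Pictures are saved under pics/ and viewed, at most 10 in all, crops included, and the job is handed in when it is done.

Besides the shell and the picture viewer there is one more tool, called after ">>>" by a JSON object that holds its "name" and its "arguments". move_arm: Moves the arm, as the interface text tells. Its arguments: {"type":"object","properties":{"plan":{"type":"array","items":{"type":"object","properties":{"delta_pos":{"type":"array","items":{"type":"number"}},"turn":{"type":"array","items":{"type":"number"}},"fingers":{"type":"number"}}}},"force":{"type":"number"}},"required":["plan"]}

```bash
mkdir -p pics; python3 - <<'E'
from workcell import *
import cv2,numpy as np
o=get_obs();print(o, tip_reach)
for n in("scene","top"):
    c=camera(n);cv2.imwrite(f"pics/{n}0.png",c["color"][:,:,::-1]);np.savez(f"{n}0.npz",**c)
    print(n,c["fx"],c["cx"],c["cy"],c["R"],c["t"])
E
```

```text
{'clock': 0.0, 'joint_pos': array([ 1.27941749,  0.33286289, -0.06473627,  1.46095129,  0.02159982,
        1.34991201, -0.0884963 ]), 'joint_velocities': array([ 0.00090413, -0.00030022, -0.00033196,  0.00066417,  0.00068563,
       -0.00146603,  0.00026466]), 'tau': array([ 3.59342475e-04, -6.25457597e+01,  4.92022466e-02, -3.91610348e+01,
        1.60805258e-02,  9.87332140e-03,  6.08630117e-06]), 'position': array([ 0.16588907, -0.60219959,  0.24151687]), 'ee_rot': array([ 9.90979106e-01,  1.34014535e-01, -1.23984911e-04, -7.08114549e-04]), 'ft_force': array([0.35736651, 0.28109466, 0.30781402]), 'torque': array([-0.03939827, -0.00804247, -0.03160117]), 'grasp_force': 0.0, 'grip_width': 0.9995881244593401} 0.011
scene 460.02555323109885 249.82486903729657 189.19502084333112 [[-0.90513258 -0.4251066   0.00440393]
 [-0.18168167  0.3774278  -0.90804186]
 [ 0.38435242 -0.82269839 -0.41885627]] [0.62076954 0.15404975 1.13694277]
top 434.3368486988654 257.0585437981033 188.7733765557381 [[ 0.22855907 -0.97342357  0.0143979 ]
 [-0.84388764 -0.20547477 -0.49561453]
 [ 0.48540127  0.10112699 -0.86842325]] [0.00812743 0.63158701 1.0768918 ]
```

View pics/scene0.png

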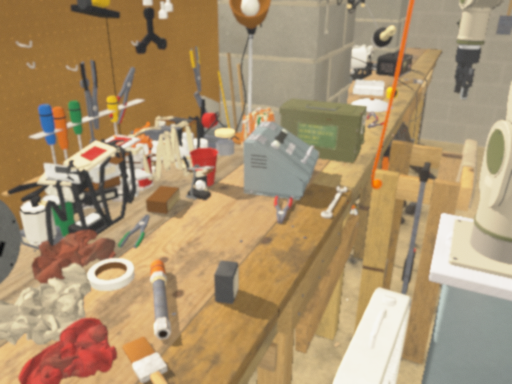

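View pics/top0.png

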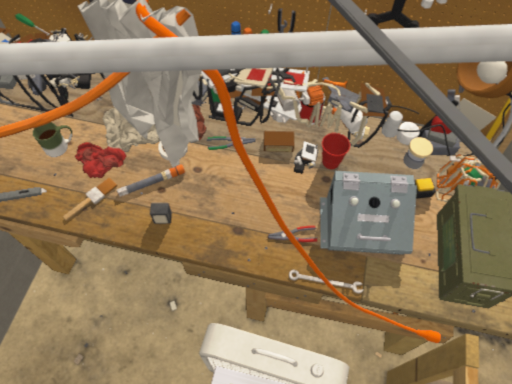

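The scene view shows the grey desk around (280,160). In the top view its lid spans (325-415, 175-250), the handle is at about (376,238), the pliers at (295,235) and the wrench at (325,282). Next I'll measure the lid from the depth images and zoom in.

```bash
cat >h.py <<'E'
import numpy as np,cv2
def load(n): return dict(np.load(n+".npz"))
def cloud(c):
    z=c["range_z"];v,u=np.mgrid[:z.shape[0],:z.shape[1]]
    P=np.stack([(u-c["cx"])/c["fx"]*z,(v-c["cy"])/c["fy"]*z,z],-1)
    return (P-c["t"])@c["R"]
E
python3 - <<'E'
from h import *
for n,(a,b,x,y) in dict(top=(260,160,180,140),scene=(220,105,130,130)).items():
    c=load(n+"0");P=cloud(c)
    cv2.imwrite(f"pics/{n}crop.png",cv2.resize(c["color"][b:b+y,a:a+x,::-1],None,fx=4,fy=4,interpolation=2))
    if n=="top":
        for u,v in [(376,238),(365,236),(385,238),(345,178),(402,183),(340,215),(345,225),(400,220),(375,225),(390,200),(374,202),(296,235),(325,282),(160,212),(290,230),(277,210)]:print(n,u,v,P[v,u].round(4))
        m=P[190:232,335:408].reshape(-1,3)
        # robust plane
        for i in range(6):
            ce=m.mean(0);nn=np.linalg.svd(m-ce)[2][2] if len(m)<5000 else 0
            d=(m-ce)@nn;m=m[abs(d)<max(.003,1.5*d.std())]
        nn=nn*np.sign(nn[2]);print("plane",nn,ce,d.std(),len(m),"slope",np.degrees(np.arccos(nn[2])),"yaw",np.degrees(np.arctan2(-nn[1],-nn[0])))
E
```

```text
top 376 238 [ 0.5649 -0.2034  0.1155]
top 365 236 [ 0.5635 -0.1722  0.1159]
top 385 238 [ 0.5691 -0.2275  0.119 ]
top 345 178 [ 0.7112 -0.0868  0.163 ]
top 402 183 [ 0.7291 -0.2492  0.1699]
top 340 215 [ 0.6138 -0.0943  0.114 ]
top 345 225 [ 0.5923 -0.1144  0.1002]
top 400 220 [ 0.6401 -0.2669  0.1118]
top 375 225 [ 0.614  -0.2001  0.0982]
top 390 200 [ 0.6809 -0.226   0.1429]
top 374 202 [ 0.6548 -0.1786  0.1573]
top 296 235 [ 0.574   0.0179 -0.0023]
top 325 282 [ 0.3078 -0.0551  0.3917]
top 160 212 [0.518  0.4316 0.0722]
top 290 230 [ 0.5873  0.0395 -0.0043]
top 277 210 [0.2758 0.0561 0.7236]
plane [0.86491492 0.24115458 0.44018934] [ 0.63836712 -0.17726667  0.13429224] 0.016708438281716146 1274 slope 63.88403769114857 yaw -164.42052813107733
```

View pics/topcrop.png

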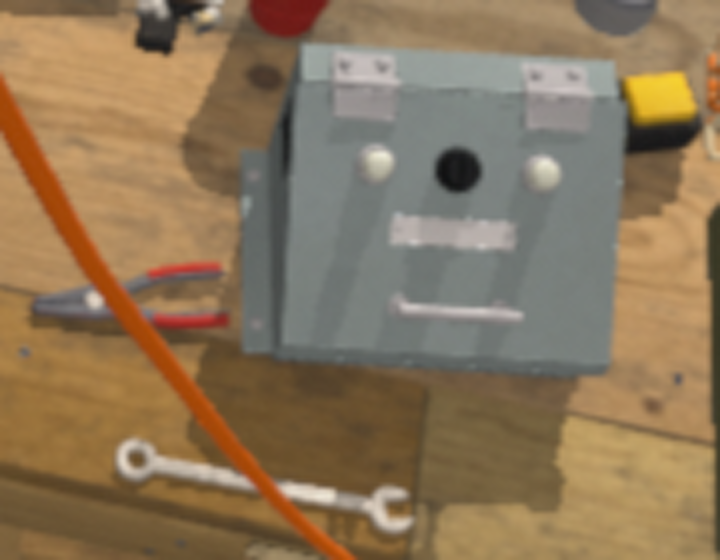

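View pics/scenecrop.png

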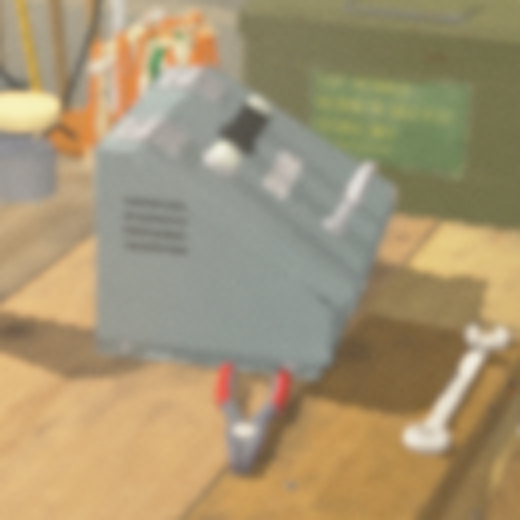

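The top crop shows the handle bar from crop (397,305) to (521,316), which is pixels (359,236) to (390,239). In the scene crop there's a dark slit along the lid's low side at about (330,300). An orange cable hangs in front of the desk, so I'll measure it along with the lid.

```bash
python3 - <<'E'
from h import *
rng=np.random.default_rng(0)
def ransac(m,tol=.003):
    best=0
    for _ in range(800):
        p=m[rng.choice(len(m),3,False)];n=np.cross(p[1]-p[0],p[2]-p[0]);n/=np.linalg.norm(n)+1e-12
        k=abs((m-p[0])@n)<tol
        if k.sum()>best:best=k.sum();K=k
    m=m[K];ce=m.mean(0);n=np.linalg.svd(m-ce,full_matrices=False)[2][2];n*=np.sign(n[2]);return n,ce,len(m)
T=load("top0");S=load("scene0");PT=cloud(T);PS=cloud(S)
for nm,m in [("top",PT[190:246,332:411]),("scene",PS[130:165,265:312])]:
    m=m.reshape(-1,3);m=m[(m[:,2]>.05)&(m[:,2]<.2)&(m[:,0]>.5)]
    n,ce,k=ransac(m);print(nm,n,ce,k,len(m),"slope",np.degrees(np.arccos(n[2])),"yaw",np.degrees(np.arctan2(-n[1],-n[0])))
# handle: points >15mm off top plane, lower part
    d=(m-ce)@n;print("off-plane",[(p.round(3),round(q,3)) for p,q in zip(m[d>.018],d[d>.018])][::6])
# bench
for nm,P in(("T",PT),("S",PS)):
    q=P.reshape(-1,3);q=q[(abs(q[:,2])<.02)&(q[:,0]>.4)&(q[:,0]<.7)&(abs(q[:,1])<.6)];print(nm,"bench z",np.median(q[:,2]))
# cable
for nm,c,P in(("T",T,PT),("S",S,PS)):
    h=cv2.cvtColor(c["color"],cv2.COLOR_RGB2HSV);k=cv2.inRange(h,(5,200,150),(14,255,255))>0
    k[:]=k&(c["range_z"]>0);q=P[k];vu=np.argwhere(k);
    sel=(q[:,0]<.55)&(q[:,2]>-.3)
    q=q[sel];vu=vu[sel];print(nm,len(q))
    for i in range(0,len(q),max(1,len(q)//18)):print(vu[i],q[i].round(3))
print("overhead",PT[45,300],PT[70,400],PT[370,480])
E
```

```text
top [-0.50136491 -0.08605443  0.86094591] [ 0.62601259 -0.18394861  0.11162625] 3049 4406 slope 30.57704344883196 yaw 9.739363568318108
off-plane [(array([ 0.654, -0.119,  0.156]), np.float64(0.019)), (array([ 0.651, -0.119,  0.156]), np.float64(0.021)), (array([ 0.66 , -0.181,  0.166]), np.float64(0.03)), (array([ 0.65 , -0.128,  0.155]), np.float64(0.021)), (array([ 0.655, -0.183,  0.172]), np.float64(0.038)), (array([ 0.65 , -0.132,  0.152]), np.float64(0.018)), (array([ 0.654, -0.185,  0.167]), np.float64(0.034)), (array([ 0.644, -0.124,  0.152]), np.float64(0.021)), (array([ 0.654, -0.186,  0.162]), np.float64(0.03)), (array([ 0.652, -0.176,  0.155]), np.float64(0.024)), (array([ 0.655, -0.193,  0.157]), np.float64(0.025)), (array([ 0.649, -0.177,  0.154]), np.float64(0.024)), (array([ 0.654, -0.194,  0.153]), np.float64(0.023)), (array([ 0.646, -0.187,  0.16 ]), np.float64(0.032)), (array([ 0.641, -0.187,  0.162]), np.float64(0.036)), (array([ 0.561, -0.164,  0.117]), np.float64(0.035)), (array([ 0.566, -0.181,  0.115]), np.float64(0.033)), (array([ 0.558, -0.164,  0.116]), np.
[... 2593 characters left out ...]
[0.296 0.008 0.543]
[ 25 406] [ 0.3   -0.001  0.517]
[ 37 404] [ 0.302 -0.011  0.49 ]
[ 49 401] [ 0.306 -0.018  0.462]
[ 57 400] [ 0.307 -0.024  0.443]
[ 63 400] [ 0.306 -0.034  0.428]
[ 69 397] [ 0.311 -0.037  0.413]
[ 74 397] [ 0.311 -0.045  0.399]
[ 83 395] [ 0.314 -0.054  0.376]
[ 94 393] [ 0.317 -0.067  0.345]
[117 387] [ 0.327 -0.089  0.278]
[131 383] [ 0.336 -0.11   0.232]
[146 380] [ 0.344 -0.144  0.177]
[156 378] [ 0.348 -0.161  0.14 ]
[166 375] [ 0.359 -0.202  0.092]
[178 373] [ 0.369 -0.257  0.028]
[184 373] [ 0.373 -0.297 -0.009]
[187 375] [ 0.377 -0.374 -0.053]
overhead [0.25078077 0.05122645 1.03171103] [ 0.20705205 -0.0121408   1.06533126] [ 0.51270411 -0.94568821 -0.90068724]
```

```bash
cat >>h.py <<'E'
from scipy.spatial.transform import Rotation as R
psi=np.radians(9.8)
def axes(s):  # slope rad -> xs,ys,n
    c,d=np.cos(psi),np.sin(psi);cs,sn=np.cos(s),np.sin(s)
    return np.array([cs*c,cs*d,sn]),np.array([-d,c,0]),np.array([-sn*c,-sn*d,cs])
def goto(o,p,s):
    x,y,n=axes(s);Rt=np.stack([y,x,-n],1);R0=R.from_quat(o["ee_rot"])
    return R0.inv().apply(p-o["position"]).round(4),(R0.inv()*R.from_matrix(Rt)).as_rotvec().round(4)
def ray(c,u,v):
    d=np.array([(u-c["cx"])/c["fx"],(v-c["cy"])/c["fy"],1])@c["R"];return -c["R"].T@c["t"],d/np.linalg.norm(d)
def tri(a,b):
    (o1,d1),(o2,d2)=a,b
    k=np.linalg.lstsq(np.stack([d1,-d2],1),o2-o1,rcond=None)[0]
    p,q=o1+k[0]*d1,o2+k[1]*d2;return (p+q)/2,np.linalg.norm(p-q)
E
python3 - <<'E'
from h import *
from workcell import get_obs
T=load("top0");S=load("scene0");PT=cloud(T);PS=cloud(S)
x,y,n=axes(np.radians(30.2))
H=[]
for nm,c,P,b in(("top",T,PT,(350,230,398,246)),("scene",S,PS,(296,140,318,168))):
    ce={"top":np.array([.62601,-.18395,.11163]),"scene":np.array([.63454,-.17709,.11476])}[nm]
    P=P[b[1]:b[3],b[0]:b[2]].reshape(-1,3);d=(P-ce)@n;k=(d>.026)&(d<.045)
    q=P[k];yy=q@y;xx=q@x;print(nm,k.sum(),"bar y",np.percentile(yy,[2,98]),"x",np.median(xx),"n",np.median(q@n),"off",np.median(d[k]))
    g=cv2.inRange(c["color"][b[1]:b[3],b[0]:b[2]],(175,170,170),(255,255,255));pp=np.argwhere(g)
    pc=pp.mean(0)+[b[1],b[0]];rr=cv2.minAreaRect(pp[:,::-1].astype(np.float32));print("px",pc,rr,len(pp))
    H.append((pc[1],pc[0]))
    print("med",q.mean(0), np.median(yy)*y+np.median(xx)*x+np.median(q@n)*n)
p,g=tri(ray(T,*H[0]),ray(S,*H[1]));print("tri",p,g)
o=get_obs()
for p in(np.array([.564,-.195,.110]),):
    print(goto(o,p+.15*n,np.radians(30.2)))
E
```

```text
top 110 bar y [-0.33459382 -0.25192882] x 0.509196048032335 n -0.16329124728283337 off 0.03478071268932581
px [237.23913043 374.08695652] ((24.483078002929688, 7.304615020751953), (29.06629180908203, 1.553160548210144), 3.1798300743103027) 46
med [ 0.5642891  -0.20006914  0.11498945] [ 0.56454542 -0.20024411  0.11500726]
scene 37 bar y [-0.33057081 -0.24164823] x 0.5102713030016718 n -0.16500468627344572 off 0.03517758728979808
px [153.49090909 307.10909091] ((10.80882453918457, 13.985294342041016), (3.7729687690734863, 18.00735092163086), 30.963754653930664) 55
med [ 0.56431899 -0.18642629  0.11336612] [ 0.56373245 -0.18501393  0.11406725]
tri [ 0.57603679 -0.20155158  0.09696051] 0.0017179397436105817
(array([ 0.4169, -0.2943,  0.0023]), array([-0.4285,  0.3867, -1.4365]))
```

Units first: turns go in shares of pi rad. So -1.4365 rad / 3.1416 = -0.4573.

>>> {"name": "move_arm", "arguments": {"plan": [{"delta_pos": [0.06, -0.04, -0.03], "turn": [-0.0159, 0.0143, -0.0541], "fingers": 0}, {"delta_pos": [0.11, -0.075, -0.06], "turn": [-0.0318, 0.0286, -0.1066], "fingers": 0}, {"delta_pos": [0.16, -0.11, -0.07], "turn": [-0.0477, 0.043, -0.1592], "fingers": 0}, {"delta_pos": [0.21, -0.145, -0.07], "turn": [-0.0637, 0.0573, -0.2133], "fingers": 0}, {"delta_pos": [0.26, -0.18, -0.06], "turn": [-0.0796, 0.0716, -0.2674], "fingers": 0}, {"delta_pos": [0.31, -0.215, -0.05], "turn": [-0.0955, 0.0859, -0.3183], "fingers": 0}, {"delta_pos": [0.36, -0.25, -0.03], "turn": [-0.1114, 0.1003, -0.3724], "fingers": 0}, {"delta_pos": [0.4, -0.28, -0.01], "turn": [-0.1273, 0.1146, -0.4265], "fingers": 0}, {"delta_pos": [0.419, -0.291, 0.001], "turn": [-0.1364, 0.1231, -0.4573], "fingers": 0}, {"delta_pos": [0.419, -0.291, 0.001], "turn": [-0.1364, 0.1231, -0.4573], "fingers": 0}, {"delta_pos": [0.419, -0.291, 0.001], "turn": [-0.1364, 0.1231, -0.4573], "fingers": 0}], "force": 40}}

```text
clock: 1.48
position: [0.4923, -0.2116, 0.2416]
ee_rot: [0.623, 0.738, 0.199, 0.168]
ft_force: [0.2, 0.3, -0.0]
grip_width: 0.997
grasp_force: 0.0
```

```bash
cat >st.py <<'E'
from h import *
from workcell import *
import sys
def st(s=30.2,off=0.,cam=None):
    o=get_obs();x,y,n=axes(np.radians(s));H=.5097*x-.291*y-.168*n
    print("t",o["clock"],"p",o["position"].round(4),"F",o["ft_force"].round(1),"Fn",(o["ft_force"]@n).round(2),"grip",round(o["grip_width"],3),round(o["grasp_force"],1),"q",o["joint_pos"].round(2))
    r=o["position"]-H;print("rel handle along slope,bar,out (mm)",(1000*np.array([r@x,r@y,r@n])).round(1))
    print("to",off,goto(o,H+off*n,np.radians(s)))
    if cam:
        for k in("top","scene"):
            c=camera(k);np.savez(f"{k}{cam}.npz",**c);b=(260,120,200,150) if k=="top" else (220,60,160,130)
            cv2.imwrite(f"pics/{k}{cam}.png",cv2.resize(c["color"][b[1]:b[1]+b[3],b[0]:b[0]+b[2],::-1],None,fx=4,fy=4))
E
python3 -c "
from st import *
st(off=.04,cam='1')"
```

```text
t 1.475 p [ 0.4923 -0.2116  0.2416] F [ 0.2  0.3 -0. ] Fn -0.17 grip 0.997 0.0 q [ 0.98 -0.11 -0.43  2.04 -0.51  0.85  0.99]
rel handle along slope,bar,out (mm) [  0.   -1.3 150.9]
to 0.04 (array([0.0015, 0.    , 0.1109]), array([-0.    ,  0.0021, -0.0011]))
```

View pics/scene1.png

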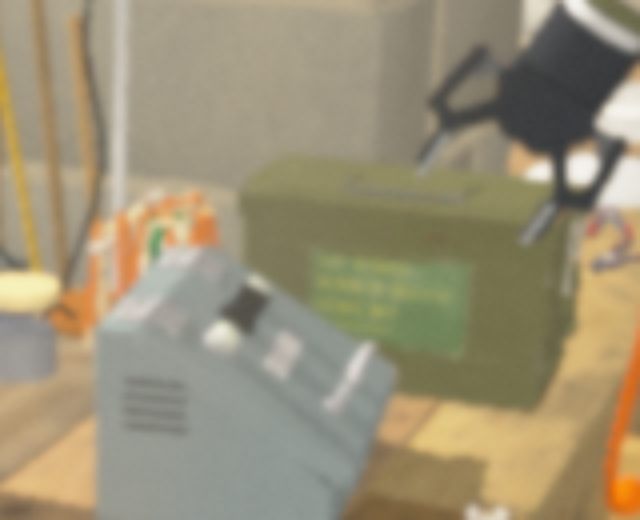

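The gripper stands square above the handle, with the tips straddling the bar's line at crop (425,165) and (530,235). I'll approach with the fingers partly closed, then grip.

Converted, 0.002 rad / 3.1416 = 0.0006.

>>> {"name": "move_arm", "arguments": {"plan": [{"delta_pos": [0.001, 0, 0.04], "turn": [0, 0.0006, -0.0003], "fingers": 0}, {"delta_pos": [0.0015, 0, 0.08], "turn": [0, 0.0006, -0.0003], "fingers": 0.2}, {"delta_pos": [0.0015, 0, 0.115], "turn": [0, 0.0006, -0.0003], "fingers": 0.2}, {"delta_pos": [0.0015, 0, 0.135], "turn": [0, 0.0006, -0.0003], "fingers": 0.2}, {"delta_pos": [0.0015, 0, 0.15], "turn": [0, 0.0006, -0.0003], "fingers": 0.2}, {"delta_pos": [0.0015, 0, 0.157], "turn": [0, 0.0006, -0.0003], "fingers": 0.2}, {"delta_pos": [0.0015, 0, 0.157], "turn": [0, 0.0006, -0.0003], "fingers": 0.2}]}}

```text
clock: 2.45
position: [0.5703, -0.1963, 0.1058]
ee_rot: [0.621, 0.739, 0.199, 0.168]
ft_force: [0.4, -0.1, -0.0]
grip_width: 0.8
grasp_force: 0.0
```

```bash
python3 -c "
from st import *
st(off=-.006,cam='2')"
```

```text
t 2.45 p [ 0.5703 -0.1963  0.1058] F [ 0.4 -0.1 -0. ] Fn -0.21 grip 0.8 0.0 q [ 0.86  0.22 -0.49  2.05 -0.39  0.49  0.88]
rel handle along slope,bar,out (mm) [ 0.4  0.5 -6.5]
to -0.006 (array([-0.0005, -0.0004, -0.0005]), array([ 0.0003, -0.0007,  0.0015]))
```

View pics/scene2.png

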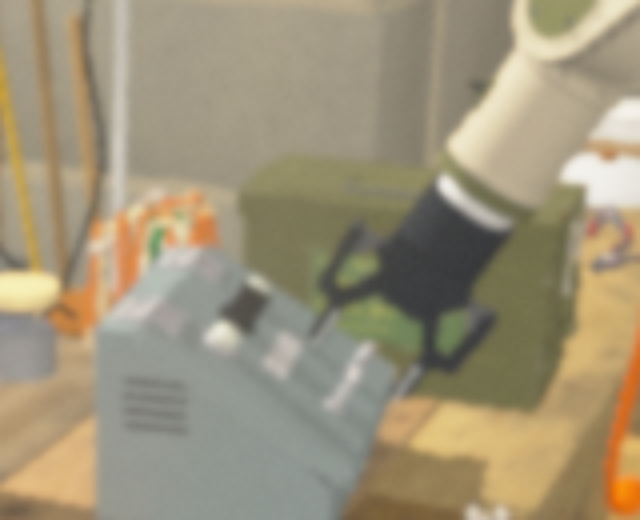

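The fingertips at (315,335) and (400,390) straddle the bar at (350,375), so I'll close.

>>> {"name": "move_arm", "arguments": {"plan": [{"fingers": 0.5}, {"fingers": 0.8}, {"fingers": 1}, {"fingers": 1}, {"fingers": 1}, {"fingers": 1}, {"fingers": 1}], "force": 50}}

```text
validation failed for argument at $.pl...
```

```bash
python3 -c "
from st import *
st(off=-.006)"
```

```text
t 2.55 p [ 0.5704 -0.1965  0.1064] F [0.1 0.1 0.7] Fn 0.58 grip 0.797 0.0 q [ 0.86  0.21 -0.49  2.05 -0.39  0.49  0.88]
rel handle along slope,bar,out (mm) [ 0.7  0.3 -6. ]
to -0.006 (array([-0.0003, -0.0007,  0.    ]), array([0.0008, 0.    , 0.0017]))
```

>>> {"name": "move_arm", "arguments": {"plan": [{"delta_pos": [0, 0, 0], "turn": [0, 0, 0], "fingers": 0.5}, {"delta_pos": [0, 0, 0], "turn": [0, 0, 0], "fingers": 0.8}, {"delta_pos": [0, 0, 0], "turn": [0, 0, 0], "fingers": 1}, {"delta_pos": [0, 0, 0], "turn": [0, 0, 0], "fingers": 1}, {"delta_pos": [0, 0, 0], "turn": [0, 0, 0], "fingers": 1}, {"delta_pos": [0, 0, 0], "turn": [0, 0, 0], "fingers": 1}, {"delta_pos": [0, 0, 0], "turn": [0, 0, 0], "fingers": 1}], "force": 50}}

```text
clock: 3.42
position: [0.5692, -0.1962, 0.1048]
ee_rot: [0.621, 0.739, 0.199, 0.167]
ft_force: [-5.7, -1.1, 0.8]
grip_width: 0.095
grasp_force: 48.7
```

```bash
python3 -c "
from st import *
st(off=-.006)"
```

```text
t 3.425 p [ 0.5692 -0.1962  0.1048] F [-5.7 -1.1  0.8] Fn 3.59 grip 0.095 48.7 q [ 0.86  0.22 -0.49  2.05 -0.39  0.49  0.88]
rel handle along slope,bar,out (mm) [-1.1  0.8 -6.7]
to -0.006 (array([-0.0008,  0.0011, -0.0007]), array([-0.0017, -0.0013,  0.0011]))
```

>>> {"name": "move_arm", "arguments": {"plan": [{"delta_pos": [0, -0.0012, -0.001], "turn": [0, 0, 0], "fingers": 1}, {"delta_pos": [0, -0.0012, -0.002], "turn": [0, 0, 0], "fingers": 1}, {"delta_pos": [0, -0.0012, -0.003], "turn": [0, 0, 0], "fingers": 1}, {"delta_pos": [0, -0.0012, -0.003], "turn": [0, 0, 0], "fingers": 1}, {"delta_pos": [0, -0.0012, -0.003], "turn": [0, 0, 0], "fingers": 1}]}}

```text
clock: 4.05
position: [0.5681, -0.1964, 0.1079]
ee_rot: [0.621, 0.739, 0.2, 0.168]
ft_force: [3.3, -1.1, -1.1]
grip_width: 0.098
grasp_force: 48.7
```

```bash
python3 -c "
from st import *
st(off=-.006)"
```

```text
t 4.05 p [ 0.5681 -0.1964  0.1079] F [ 3.3 -1.1 -1.1] Fn -2.51 grip 0.098 48.7 q [ 0.87  0.21 -0.49  2.05 -0.39  0.49  0.89]
rel handle along slope,bar,out (mm) [-0.5  0.8 -3.5]
to -0.006 (array([-0.0008,  0.0005,  0.0025]), array([ 0.0008, -0.0006,  0.002 ]))
```

The lid gives freely at about 2.5 N. I'll finish the tug and hold it.

Converted, 0.055 rad / 3.1416 = 0.0175.

>>> {"name": "move_arm", "arguments": {"plan": [{"delta_pos": [0, 0.0005, -0.003], "turn": [0.0057, 0, 0], "fingers": 1}, {"delta_pos": [0, 0.001, -0.006], "turn": [0.0118, 0, 0], "fingers": 1}, {"delta_pos": [0, 0.0015, -0.009], "turn": [0.0175, 0, 0], "fingers": 1}, {"delta_pos": [0, 0.0015, -0.009], "turn": [0.0175, 0, 0], "fingers": 1}, {"delta_pos": [0, 0.0015, -0.009], "turn": [0.0175, 0, 0], "fingers": 1}, {"delta_pos": [0, 0.0015, -0.009], "turn": [0.0175, 0, 0], "fingers": 1}, {"delta_pos": [0, 0.0015, -0.009], "turn": [0.0175, 0, 0], "fingers": 1}]}}

```text
clock: 4.92
position: [0.5653, -0.1969, 0.1166]
ee_rot: [0.625, 0.744, 0.18, 0.151]
ft_force: [5.6, 0.3, -1.5]
grip_width: 0.095
grasp_force: 49.0
```

```bash
python3 -c "
from st import *
st(off=-.006)"
```

```text
t 4.925 p [ 0.5653 -0.1969  0.1166] F [ 5.6  0.3 -1.5] Fn -4.11 grip 0.095 49.0 q [ 0.82  0.2  -0.46  2.01 -0.3   0.56  0.78]
rel handle along slope,bar,out (mm) [1.4 0.7 5.4]
to -0.006 (array([-0.0007, -0.0008,  0.0115]), array([-0.053 , -0.0004,  0.002 ]))
```

The lid gave, so it was not caught. I'll press it home along the arc.

Converted, -0.1 rad / 3.1416 = -0.0318.

>>> {"name": "move_arm", "arguments": {"plan": [{"delta_pos": [0, -0.0002, 0.005], "turn": [-0.0086, 0, 0], "fingers": 1}, {"delta_pos": [0, -0.0005, 0.01], "turn": [-0.0172, 0, 0], "fingers": 1}, {"delta_pos": [0, -0.0007, 0.014], "turn": [-0.0239, 0, 0], "fingers": 1}, {"delta_pos": [0, -0.001, 0.017], "turn": [-0.0286, 0, 0], "fingers": 1}, {"delta_pos": [0, -0.001, 0.019], "turn": [-0.0318, 0, 0], "fingers": 1}, {"delta_pos": [0, -0.001, 0.019], "turn": [-0.0318, 0, 0], "fingers": 1}]}}

```text
clock: 5.68
position: [0.5717, -0.1958, 0.0984]
ee_rot: [0.617, 0.734, 0.216, 0.181]
ft_force: [-0.8, -0.2, 1.3]
grip_width: 0.098
grasp_force: 49.8
```

```bash
python3 -c "
from st import *
st(off=-.006)"
```

```text
t 5.675 p [ 0.5717 -0.1958  0.0984] F [-0.8 -0.2  1.3] Fn 1.57 grip 0.098 49.8 q [ 0.92  0.23 -0.53  2.07 -0.48  0.43  0.99]
rel handle along slope,bar,out (mm) [ -2.1   0.7 -13.5]
to -0.006 (array([-0.0007,  0.0024, -0.0074]), array([ 0.0448, -0.001 ,  0.0011]))
```

Converted, -0.05 rad / 3.1416 = -0.0159.

>>> {"name": "move_arm", "arguments": {"plan": [{"delta_pos": [0, 0, 0.002], "turn": [-0.0038, 0, 0], "fingers": 1}, {"delta_pos": [0, 0, 0.004], "turn": [-0.008, 0, 0], "fingers": 1}, {"delta_pos": [0, 0, 0.006], "turn": [-0.0118, 0, 0], "fingers": 1}, {"delta_pos": [0, 0, 0.008], "turn": [-0.0159, 0, 0], "fingers": 1}, {"delta_pos": [0, 0, 0.008], "turn": [-0.0159, 0, 0], "fingers": 1}]}}

```text
clock: 6.3
position: [0.5752, -0.1952, 0.0908]
ee_rot: [0.613, 0.729, 0.234, 0.196]
ft_force: [-6.1, -3.4, -6.9]
grip_width: 0.097
grasp_force: 49.6
```

```bash
python3 -c "
from st import *
st(off=-.006)"
```

```text
t 6.3 p [ 0.5752 -0.1952  0.0908] F [-6.1 -3.4 -6.9] Fn -2.64 grip 0.097 49.6 q [ 0.99  0.26 -0.6   2.1  -0.59  0.37  1.12]
rel handle along slope,bar,out (mm) [ -2.9   0.8 -21.9]
to -0.006 (array([-0.0008,  0.0043, -0.0156]), array([ 0.0939, -0.0017,  0.0002]))
```

Converted, -0.006 rad / 3.1416 = -0.0019.

>>> {"name": "move_arm", "arguments": {"plan": [{"delta_pos": [0, -0.001, 0.001], "turn": [-0.0019, 0, 0], "fingers": 1}, {"delta_pos": [0, -0.002, 0.002], "turn": [-0.0032, 0, 0], "fingers": 1}, {"delta_pos": [0, -0.002, 0.003], "turn": [-0.0032, 0, 0], "fingers": 1}, {"delta_pos": [0, -0.002, 0.004], "turn": [-0.0032, 0, 0], "fingers": 1}, {"delta_pos": [0, -0.002, 0.004], "turn": [-0.0032, 0, 0], "fingers": 1}]}}

```text
clock: 6.92
position: [0.5761, -0.1952, 0.0892]
ee_rot: [0.611, 0.728, 0.238, 0.2]
ft_force: [-50.2, 4.4, 46.9]
grip_width: 0.096
grasp_force: 56.7
```

```bash
python3 -c "
from st import *
st(s=36)"
```

```text
t 6.925 p [ 0.5761 -0.1952  0.0892] F [-50.2   4.4  46.9] Fn 66.57 grip 0.096 56.7 q [ 1.01  0.26 -0.62  2.1  -0.62  0.35  1.16]
rel handle along slope,bar,out (mm) [-24.9   0.6 -73.9]
to 0.0 (array([-0.0005,  0.0251, -0.0739]), array([ 0.0036, -0.0011,  0.0024]))
```

The lid has bottomed out and the press is stiff, so I'll ease off straight away.

>>> {"name": "move_arm", "arguments": {"plan": [{"delta_pos": [0, 0, -0.0012], "turn": [0, 0, 0], "fingers": 1}, {"delta_pos": [0, 0, -0.0024], "turn": [0, 0, 0], "fingers": 1}, {"delta_pos": [0, 0, -0.0024], "turn": [0, 0, 0], "fingers": 1}]}}

```text
clock: 7.3
position: [0.5757, -0.1951, 0.0899]
ee_rot: [0.611, 0.728, 0.238, 0.2]
ft_force: [-10.4, -0.5, 5.4]
grip_width: 0.098
grasp_force: 50.8
```

```bash
python3 -c "
from st import *
st(s=36)"
```

```text
t 7.3 p [ 0.5757 -0.1951  0.0899] F [-10.4  -0.5   5.4] Fn 10.43 grip 0.098 50.8 q [ 1.01  0.26 -0.62  2.11 -0.62  0.35  1.16]
rel handle along slope,bar,out (mm) [-24.8   0.7 -73.2]
to 0.0 (array([-0.0007,  0.0251, -0.0731]), array([ 0.0044, -0.0008,  0.0017]))
```

>>> {"name": "move_arm", "arguments": {"plan": [{"delta_pos": [0, -0.0006, -0.001], "turn": [0, 0, 0], "fingers": 1}, {"delta_pos": [0, -0.0006, -0.0015], "turn": [0, 0, 0], "fingers": 1}, {"delta_pos": [0, -0.0006, -0.002], "turn": [0, 0, 0], "fingers": 1}, {"delta_pos": [0, -0.0006, -0.002], "turn": [0, 0, 0], "fingers": 1}]}}

```text
clock: 7.8
position: [0.5749, -0.1953, 0.0914]
ee_rot: [0.611, 0.728, 0.238, 0.201]
ft_force: [4.5, -0.7, -2.7]
grip_width: 0.093
grasp_force: 49.3
```

```bash
python3 -c "
from st import *
st(s=36)"
```

```text
t 7.8 p [ 0.5749 -0.1953  0.0914] F [ 4.5 -0.7 -2.7] Fn -4.77 grip 0.093 49.3 q [ 1.02  0.26 -0.62  2.11 -0.62  0.36  1.16]
rel handle along slope,bar,out (mm) [-24.6   0.7 -71.5]
to 0.0 (array([-0.0007,  0.0249, -0.0714]), array([ 0.0052, -0.0007,  0.0021]))
```

>>> {"name": "move_arm", "arguments": {"plan": [{"delta_pos": [0, 0, -0.0004], "turn": [0, 0, 0], "fingers": 1}, {"delta_pos": [0, 0, -0.0008], "turn": [0, 0, 0], "fingers": 1}, {"delta_pos": [0, 0, -0.0008], "turn": [0, 0, 0], "fingers": 1}]}}

```text
clock: 8.18
position: [0.5746, -0.1953, 0.092]
ee_rot: [0.611, 0.728, 0.238, 0.201]
ft_force: [9.3, -0.9, -5.8]
grip_width: 0.095
grasp_force: 48.8
```

```bash
python3 -c "
from st import *
st(s=36)"
```

```text
t 8.175 p [ 0.5746 -0.1953  0.092 ] F [ 9.3 -0.9 -5.8] Fn -10.01 grip 0.095 48.8 q [ 1.02  0.26 -0.62  2.11 -0.62  0.36  1.16]
rel handle along slope,bar,out (mm) [-24.4   0.7 -70.8]
to 0.0 (array([-0.0007,  0.0248, -0.0707]), array([ 0.0054, -0.0006,  0.0021]))
```

The catch holds at 10 N. I'll hold it there, then ease off.

>>> {"name": "move_arm", "arguments": {"plan": [{"delta_pos": [0, 0, -0.0001], "turn": [0, 0, 0], "fingers": 1}, {"delta_pos": [0, 0, -0.0001], "turn": [0, 0, 0], "fingers": 1}, {"delta_pos": [0, 0, -0.0001], "turn": [0, 0, 0], "fingers": 1}, {"delta_pos": [0, 0, -0.0001], "turn": [0, 0, 0], "fingers": 1}, {"delta_pos": [0, 0, -0.0001], "turn": [0, 0, 0], "fingers": 1}, {"delta_pos": [0, 0, -0.0001], "turn": [0, 0, 0], "fingers": 1}]}}

```text
clock: 8.93
position: [0.5746, -0.1953, 0.0921]
ee_rot: [0.611, 0.728, 0.238, 0.201]
ft_force: [9.0, -1.0, -6.4]
grip_width: 0.093
grasp_force: 48.7
```

```bash
python3 -c "
from st import *
st(s=36)"
```

```text
t 8.925 p [ 0.5746 -0.1953  0.0921] F [ 9.  -1.  -6.4] Fn -10.35 grip 0.093 48.7 q [ 1.02  0.26 -0.62  2.11 -0.62  0.36  1.16]
rel handle along slope,bar,out (mm) [-24.4   0.8 -70.8]
to 0.0 (array([-0.0008,  0.0248, -0.0706]), array([ 0.0054, -0.0007,  0.0022]))
```

>>> {"name": "move_arm", "arguments": {"plan": [{"delta_pos": [0, 0, 0.001], "turn": [0, 0, 0], "fingers": 1}, {"delta_pos": [0, 0, 0.002], "turn": [0, 0, 0], "fingers": 1}, {"delta_pos": [0, 0, 0.002], "turn": [0, 0, 0], "fingers": 1}]}}

```text
clock: 9.3
position: [0.5753, -0.1952, 0.0903]
ee_rot: [0.611, 0.728, 0.238, 0.2]
ft_force: [5.5, -0.9, -0.6]
grip_width: 0.1
grasp_force: 49.5
```

```bash
python3 -c "
from st import *
st(s=36)"
```

```text
t 9.3 p [ 0.5753 -0.1952  0.0903] F [ 5.5 -0.9 -0.6] Fn -3.63 grip 0.1 49.5 q [ 1.01  0.26 -0.62  2.11 -0.62  0.36  1.16]
rel handle along slope,bar,out (mm) [-24.8   0.8 -72.6]
to 0.0 (array([-0.0007,  0.0252, -0.0725]), array([ 0.0048, -0.0008,  0.002 ]))
```

>>> {"name": "move_arm", "arguments": {"plan": [{"delta_pos": [0, 0, 0], "turn": [0, 0, 0], "fingers": 0.7}, {"delta_pos": [0, 0, 0], "turn": [0, 0, 0], "fingers": 0.4}, {"delta_pos": [0, 0, 0], "turn": [0, 0, 0], "fingers": 0.3}, {"delta_pos": [0, 0, 0], "turn": [0, 0, 0], "fingers": 0.3}, {"delta_pos": [0, 0, -0.02], "turn": [0, 0, 0], "fingers": 0.3}, {"delta_pos": [0, 0, -0.05], "turn": [0, 0, 0], "fingers": 0.3}, {"delta_pos": [0, 0, -0.09], "turn": [0, 0, 0], "fingers": 0.3}, {"delta_pos": [0, 0, -0.13], "turn": [0, 0, 0], "fingers": 0.3}, {"delta_pos": [0, 0, -0.15], "turn": [0, 0, 0], "fingers": 0.3}, {"delta_pos": [0, 0, -0.15], "turn": [0, 0, 0], "fingers": 0.3}]}}

```text
clock: 10.55
position: [0.4874, -0.2113, 0.212]
ee_rot: [0.612, 0.727, 0.237, 0.202]
ft_force: [-0.9, 0.6, -0.7]
grip_width: 0.7
grasp_force: 0.0
```

```bash
python3 -c "
from st import *
st(s=36,cam='3')
T=load('top3');S=load('scene3')
for nm,m in [('top',cloud(T)[190:232,335:360]),('scene',cloud(S)[130:165,265:312])]:
    m=m.reshape(-1,3);m=m[(m[:,2]>.05)&(m[:,2]<.2)&(m[:,0]>.5)]
    for i in range(12):
        ce=m.mean(0);n=np.linalg.svd(m-ce,full_matrices=False)[2][2];d=(m-ce)@n;m=m[abs(d)<max(.003,2*d.std())]
    n*=np.sign(n[2]);print(nm,len(m),np.degrees(np.arccos(n[2])))
a=load('scene0')['color'].astype(int);b=S['color'].astype(int);print('wrench/pliers diff',abs(a-b)[190:225,268:350].mean(), abs(a-b)[260:300,210:240].mean())
"
```

```text
t 10.55 p [ 0.4874 -0.2113  0.212 ] F [-0.9  0.6 -0.7] Fn -0.09 grip 0.7 0.0 q [ 1.2  -0.11 -0.58  2.14 -0.75  0.75  1.25]
rel handle along slope,bar,out (mm) [-25.6  -0.2  78.4]
to 0.0 (array([0.0003, 0.0252, 0.0785]), array([0.0048, 0.002 , 0.0022]))
top 883 36.097796611290384
scene 1009 36.05818584340617
wrench/pliers diff 3.080952380952381 1.6008333333333333
```

View pics/scene3.png

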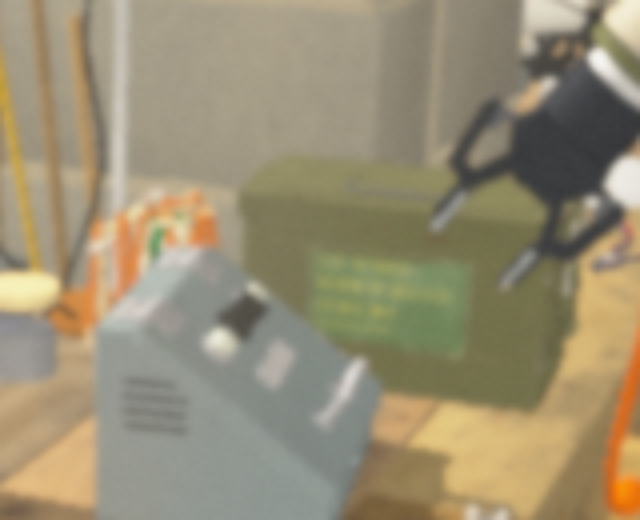

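The lid is flush at a 36° slope, the slit is gone, and the gripper at (500,230) is clear of it.

```bash
python3 -c "
from workcell import *
print(hand_in())"
```

```text
the job is handed in; nothing more can be done
None
```

The lid was not caught: it gave at the first tug, so I pressed it home. It then held a second tug of about 10 N for most of a second and is now shut at 36°. The pliers, wrench and relay look undisturbed, and the job is handed in. While seating the lid, the press briefly reached about 67 N at the wrist through the fingers, against the 120 N limit.

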